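Run the hand-driven tube mixer and stop it at the mark

TASK

Mix the sample tubes in the hand-driven mixer: take it by its crank handle, turn the rotor counter-clockwise (seen from above) at 20 turns a minute and keep the rotor there without a break for six seconds, never more than 3 turns a minute off, then bring it to a stop with its index tab opposite the pointer (off by less than half the tab's width) and let go of the handle. The rotor itself turns slower than the crank, which only drags it along; never let the rotor race past 26 turns a minute or run backwards, touch nothing of the mixer but its crank, and leave the other things on the bench where they are.

Things in the scene. Friction and masses are not known exactly. Their poses are not given: they have to be found in the camera images.
- mixer: Hand-driven tube mixer: round white base, diameter 370 mm, 42 mm high, bolted down. Origin: centre of its underside, on the vertical rotor axis; z up. Fixed on it: a steel pointer post on its local +x side (radius 154 to 180 mm, top 100 mm above the bench) and a bracket for the drag shoe on its local +y side (radius 153 to 183 mm, top 113 mm). Rotor above it, crank on top.
- rotor (a joint): Rotor angle, rad: 0 (and every whole turn) with the tab at the pointer; grows counter-clockwise from above, on over many turns. Steel disc, diameter 250 mm, under a white drum with 8 capped tubes (top 114 mm above the bench). Inertia 0.030 kg m2 (hidden, x 0.75 to 1.3). Drag: viscous 0.006 N m s/rad plus dry friction of bearing (0.004 N m) and drag shoe. It coasts, and stays where it stops.
- crank: Crank on top, turning about the rotor axis without end. It is not fixed to the rotor but drives it through a slip coupling: torque on the rotor = 0.03 N m s/rad x (crank speed - rotor speed). So it must run faster than the rotor (some 3 to 4.5 rad/s for 2.1), and held still it brakes the rotor (time constant 0.8 s). Origin: on the axis, at the bench; its x axis points to the handle.
- handle (a point): Centre of the crank handle at gripping height, 172 mm above the bench, 60 mm from the rotor axis. Upright black cylinder, diameter 28 mm, from 143 to 196 mm above the bench. It spins freely about its own axis, so the gripper need not turn while cranking. It stands on the aluminium crank arm (22 mm wide, top 144 mm above the bench).
- shoe: Drag shoe: small light metal arm hinged on the bracket at the mixer's local +y side, whose rubber pad rests by its weight on the rotor disc at radius 108 mm (top 128 mm above the bench). Its dry friction on the rotor is 0.018 N m nominal, hidden, x 0.4 to 2.5, in either direction. Origin: its hinge. Leave it alone.
- axis (a point): Point on the rotor and crank axis, 172 mm above the bench: the centre of the circle that handle runs on.
- tab (a point): Middle of the outer edge of the rotor's flat black index tab (36 mm wide), radius 150 mm, 56 mm above the bench; turns with the rotor.
- pointer (a point): Fixed mark at the foot of the steel pointer post, radius 150 mm, 56 mm above the bench: where tab is when the rotor stands exactly at the mark.
- tube_rack: Bystander, loose: white tube rack 70 x 160 x 50 mm with capped tubes to 92 mm. Origin: centre of its underside. Leave alone.
- reagent: Bystander, loose: amber bottle, diameter 64, 130 mm tall. Origin: centre of its underside. Leave alone.
- stain_jar: Bystander, loose: glass jar, diameter 60, 75 mm tall. Origin: centre of its underside. Leave alone.
- beaker: Bystander, loose: open glass beaker, diameter 70, 90 mm tall. Origin: centre of its underside. Leave alone.
- slide_box: Bystander, loose: grey box 90 x 170 x 35 mm. Origin: centre of its underside. Leave alone.

How it is judged:
On the way, in this order (a step that is already met when the one before it is completed fails the run):
1. the rotor turns counter-clockwise at 17 to 23 turns a minute (1.76 to 2.43 rad/s) for 5.5 s without a break (velocity of joint rotor between 1.76 and 2.43 rad/s), for 5.5 s.
2. the rotor stands still with its tab opposite the pointer (velocity of joint rotor between -0.04 and 0.04 rad/s and distance between tab and pointer below 0.018 m), for 0.3 s.
At the end, for the whole second after the job is handed in: The rotor is at rest (under 0.04 rad/s) with the outer edge of its tab within 18 mm of the pointer's mark (0.12 rad), the handle let go (all of step 2); the robot touches nothing.
It fails at once if the rotor races past 26 turns a minute (2.76 rad/s) (velocity of joint rotor above 2.76 rad/s).
It fails at once if the rotor runs backwards (velocity of joint rotor below -0.15 rad/s).
It fails at once if the robot touches the rotor, its tubes or the drag shoe (contact force between any of the fingers, the arm and rotor_c0 above 1 N or contact force between any of the fingers, the arm and rotor_c1 above 1 N or contact force between any of the fingers, the arm and rotor_c2 above 1 N or contact force between any of the fingers, the arm and rotor_c3 above 1 N or contact force between any of the fingers, the arm and rotor_c4 above 1 N or contact force between any of the fingers, the arm and shoe above 1 N).
It fails at once if a bystander is moved more than 30 mm (distance of any of tube_rack, reagent, stain_jar, beaker, slide_box from where it was at the start of the episode above 0.03 m).
It also fails if it takes over 67 s, if anything falls off the work surface, if the arm or the gripper's body presses on something with over 40 N, if the wrist force passes 120 N, or if a joint passes its speed limit or range.

ROBOT

A 6-joint arm with a two-finger parallel gripper is mounted at the origin on the work surface. World frame = base frame: x ahead of the robot, y to its left, z up, the work surface at z = 0. Lengths are in m, angles in rad, forces in N, time in s.
With the tool pointing down it reaches from about 0.3 to 0.875 m from the base axis. Payload 6.4 kg.
Tool frame: the origin (TCP) lies on the centre line of the jaws, within the pads' length; the fingertips stand env.tip_extent ahead of it and the grasp point (between the pads) lies 11 mm behind it (env.tip_extent is the distance from the TCP to the fingertips, in m); z points along the fingers, y is the line along which they close (so a half turn about z gives the same grasp; the last joint's range is limited). The gripper opens to 88 mm and grips with 3 to 60 N. Pads are 18 mm wide; open, the fingers measure 123 mm over their backs; the gripper's body (75 mm by 187 mm) begins 45 mm behind the grasp point.
Start: joints at [-1.549, 0.181, 1.607, -0, 1.354, -0.206], TCP at [0.13, -0.56, 0.247] pointing down, gripper open.
Joint ranges: [-2.99, 2.99], [-0.89, 2.07], [0.3, 2.58], [-1.14, 4.28], [0, 2.63], [-3.12, 3.12]. Speed limits (rad/s): [2.57, 2.57, 3.01, 3.14, 3.14, 3.14].

INTERFACE

Orientations are given as a unit quaternion [w, x, y, z].
In Python, from station import monitor, eyes, env gives the robot as it stands.
- The arm moves only by the tool step_arm, never from a script. Its argument "steps" is one flat list of numbers, 6 for each row, row after row: the shift along the world's x, y, z scaled (see below), then the turn, a rotation vector about the world's x, y, z scaled (see below). A call has 1 to 10 rows; each row is the pose to reach, as a shift and turn from the pose commanded when the call began; what a row does not reach only later rows make up. The controller multiplies each number of a shift by 0.12 m and each number of a turn by 60 degrees. A row lasts 1/10 s, in which the tool goes at most 50 mm and 8.59 degrees, less where a joint would pass 70% of its speed; a pose out of reach is approached as far as the arm can. A call with a number of a shift or a turn outside -1 to 1 is refused whole. A call with a gripper value outside its range is refused whole. "fingers" is the opening, from 0 (shut) to 1 (fully open), set as the call begins (left out, the last holds). The fingers move at their own pace and stop on an object; the grip force is fixed at half the most. Time passes only in rows, so rows that repeat a pose let the fingers close. It gives the time, the measured TCP pose, the force, the opening and the grip force at its end, in the units of the state.
- monitor.read_state(): the state, without advancing time (a new reading comes with each control period).
- eyes.snapshot(name): name is "scene" or "top" or "wrist"; returns the picture (480x640x3 uint8, blue, green, red); there is no depth.
- eyes.get_calibration(name): a dict with "fovy" (degrees; the focal length in pixels is half the picture's height over the tangent of half this angle, whatever the lens; pixels are square), "cx", "cy" (the principal point, pixels), "pose" (4x4, takes a point from camera to world coordinates). Camera axes: x right, y down, z forward; pixel columns grow to the right and rows downward; lengths in m; the calibration is good to about 2 mm. A picture is of the moment at which its call begins: read the wrist's pose just before it. get_calibration takes no time and is no camera call; for the wrist camera it gives the pose at the moment of the call.
- env.finish_job(): hands the job in; it is judged then, once.
The state is a dict: "time_s": time; "qpos": joint angles; "qd": joint speeds; "joint_efforts": joint torques, N m; "tcp_pos": TCP position; "eef_rot": TCP orientation; "contact_force": force on the tool from outside, world axes, zero at the start; "moment": the same for the moment, N m; "gripper_width": opening from 0.0 (shut) to 1.0 (fully open); "finger_force": force on a finger pad.
Only numpy, scipy, OpenCV 4.12 (cv2) and the standard library are available. Lean on these libraries where they do the work, as an engineer would, in place of code of your own. Each camera call takes 0.05 s, during which the arm holds its last target. There are 200 camera calls.

## Working session

There is one attempt and no reset: what is moved stays moved. The work goes in short steps, Python scripts to look and compute and a tool call to move; the robot and the scene stay as the last step left them, time stands still between calls to the robot, and variables do not carry over. Pictures are saved under pics/ and viewed, at most 10 in all, crops included, and the job is handed in when it is done.

Besides the shell and the picture viewer there is one more tool, called after ">>>" as name(argument=value, ...) on one line, values as JSON. step_arm: Moves the arm, as the interface text tells. Its arguments: {"type":"object","properties":{"steps":{"type":"array","items":{"type":"number"}},"fingers":{"type":"number"}},"required":["steps"]}

```bash
mkdir -p pics; ls; python3 - <<'E'
from station import monitor, eyes, env
import cv2, numpy as np
np.set_printoptions(precision=4,suppress=True)
print(monitor.read_state(), env.tip_extent)
for n in ("scene","top"):
    im=eyes.snapshot(n); cv2.imwrite(f"pics/{n}0.png",im)
    print(n,eyes.get_calibration(n))
E
```

```text
pics
{'time_s': 0.0, 'qpos': array([-1.5493,  0.1815,  1.608 , -0.    ,  1.3538, -0.2063]), 'qd': array([-0.0011, -0.    ,  0.0011,  0.0006, -0.0009,  0.001 ]), 'joint_efforts': array([ -0.0007, -43.3871, -34.1842,   0.0701,   0.0386,  -0.0001]), 'tcp_pos': array([ 0.1299, -0.5596,  0.2458]), 'eef_rot': array([-0.0008,  0.9935,  0.1137,  0.0001]), 'contact_force': array([-0.778 ,  0.0867,  0.0469]), 'moment': array([-0.0274, -0.0288, -0.0065]), 'finger_force': 0.0, 'gripper_width': 0.9962118194331626} 0.008
scene {'fovy': 53.83042412258188, 'cx': 316.11993775472564, 'cy': 244.9694472935709, 'pose': array([[ 0.2307,  0.5992, -0.7667,  1.4044],
       [ 0.973 , -0.1416,  0.1821, -0.1822],
       [ 0.0005, -0.788 , -0.6157,  0.7637],
       [ 0.    ,  0.    ,  0.    ,  1.    ]])}
top {'fovy': 56.38740858546732, 'cx': 325.0329425797811, 'cy': 243.90102885053554, 'pose': array([[-0.0229, -0.984 ,  0.1768,  0.413 ],
       [-0.9997,  0.0237,  0.002 ,  0.035 ],
       [-0.0062, -0.1767, -0.9842,  1.0621],
       [ 0.    ,  0.    ,  0.    ,  1.    ]])}
```

View pics/scene0.png

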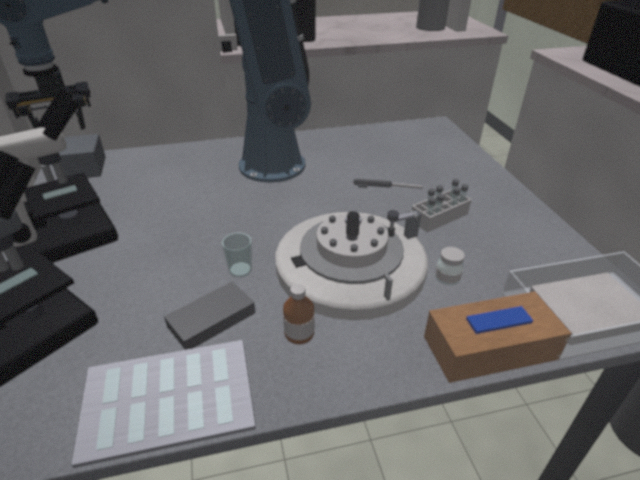

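View pics/top0.png

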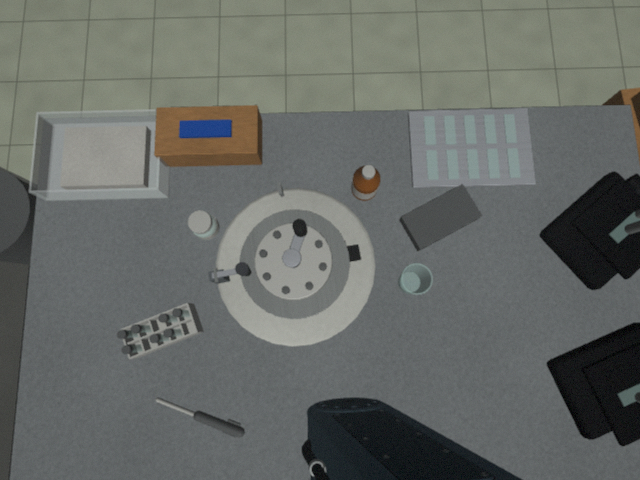

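Top view: mixer base about (296,267), handle blob (300,228), black tab (353,253), pointer (282,190), shoe (240,270). The scene view shows the handle at (353,224), the tab at (298,261) and the pointer at (388,288).

```bash
cat > h.py <<'E'
import cv2, numpy as np
from scipy.optimize import least_squares
np.set_printoptions(precision=4,suppress=True)
def ray(c,uv):
    uv=np.atleast_2d(uv).astype(float); f=240/np.tan(np.radians(c["fovy"]/2))
    d=np.c_[(uv[:,0]-c["cx"])/f,(uv[:,1]-c["cy"])/f,np.ones(len(uv))]@c["pose"][:3,:3].T
    return c["pose"][:3,3],d/np.linalg.norm(d,axis=1)[:,None]
def onplane(c,uv,z):
    o,d=ray(c,uv); return o+d*((z-o[2])/d[:,2])[:,None]
def cross(c1,u1,c2,u2):
    A=0;b=0;L=[]
    for c,u in((c1,u1),(c2,u2)):
        o,d=ray(c,u);P=np.eye(3)-np.outer(d[0],d[0]);A=A+P;b=b+P@o;L.append((o,d[0]))
    p=np.linalg.solve(A,b)
    return p,[np.linalg.norm(np.cross(p-o,d)) for o,d in L]
def circ(p):
    r=least_squares(lambda q:np.hypot(p[:,0]-q[0],p[:,1]-q[1])-q[2],[*p[:,:2].mean(0),.1],loss="soft_l1",f_scale=.002)
    return r.x,np.sqrt(np.mean(r.fun**2))
def blobs(m,box):
    x0,y0,x1,y1=box; k=np.zeros_like(m);k[y0:y1,x0:x1]=m[y0:y1,x0:x1]
    n,l,s,c=cv2.connectedComponentsWithStats(k)
    return [(s[i],c[i],l==i) for i in range(1,n) if s[i][4]>15]
E
python3 - <<'E'
from station import eyes
from h import *
C={n:eyes.get_calibration(n) for n in("top","scene")}
I={n:cv2.imread(f"pics/{n}0.png") for n in C}
box={"top":(205,180,385,355),"scene":(265,200,435,315)}
for n in C:
    g=I[n].max(2)
    w=((g>150)*255).astype(np.uint8)
    x0,y0,x1,y1=box[n];k=np.zeros_like(w);k[y0:y1,x0:x1]=w[y0:y1,x0:x1]
    cs,_=cv2.findContours(k,cv2.RETR_EXTERNAL,cv2.CHAIN_APPROX_NONE)
    c=max(cs,key=cv2.contourArea)[:,0]
    if n=="scene": c=c[c[:,1]<300]
    print(n,"base",circ(onplane(C[n],c,.042)))
    print([(int(a) for a in ()) or (s.tolist(),c.round(1).tolist()) for s,c,_ in blobs(((g<62)*255).astype(np.uint8),box[n])])
    print(g[215:240:3,285:315:3] if n=="top" else g[206:244:3,340:368:3])
tc=(353,253)
print("tab",onplane(C["top"],tc,.056), onplane(C["scene"],(298,261),.056))
print("ptr top",onplane(C["top"],(281,187),.1),onplane(C["scene"],(388,279),.1))
print("br",onplane(C["top"],(216,275),.113))
big=[cv2.resize(I["top"][180:355,205:385],None,fx=2.2,fy=2.2,interpolation=2),cv2.resize(I["scene"][200:315,265:435],None,fx=2.33,fy=3.35*0+2.33,interpolation=2)]
H=max(b.shape[0] for b in big)
cv2.imwrite("pics/zoom.png",np.hstack([cv2.copyMakeBorder(b,0,H-b.shape[0],0,0,0) for b in big])[:, :800])
E
```

```text
top base (array([0.5325, 0.0987, 0.161 ]), np.float64(0.025155512418328745))
[<generator object <genexpr> at 0x7f428757be00>, <generator object <genexpr> at 0x7f428757bc60>, <generator object <genexpr> at 0x7f428757bed0>]
[[112 110 110 112 105 112 112 110 112 108]
 [112 110 112 110 100  95 110 114 111 109]
 [116 114 110  55  33  39  42 114 112 113]
 [130 144 146  40  42  42  36  85 116 111]
 [148 151 148  36  40  43  38  72 143 112]
 [151 149 149  54  38  46  34  53 150 150]
 [150 150 151 117  35  37  31  80 150 153]
 [150 148 151 126 100  58  96 148 152 152]
 [149 152 142 137 134 136 122 151 151 150]]
scene base (array([0.5247, 0.078 , 0.1359]), np.float64(0.04378607862138336))
[<generator object <genexpr> at 0x7f428757bc60>, <generator object <genexpr> at 0x7f428757be00>, <generator object <genexpr> at 0x7f428757bed0>, <generator object <genexpr> at 0x7f4284e34040>]
[[128 129 126 131 129 130 128 128 130 128]
 [127 131 128 130 127 126 129 126 128 130]
 [155 160 156  90  66  75 119 148 138 132]
 [172 176 140  59  59  58  78 173 173 170]
 [175 173 129  53  56  55  75 155 170 135]
 [173 168  84  53  50  56  62 133 172 133]
 [175 174 103  47  51  50  67 158 170 169]
 [171 172  98  54  54  54  81 170 172 171]
 [170 172  98  52  52  54  84 170 173 173]
 [174 172 102  54  51  49  98 175 170 170]
 [173 174 122  59  53  58 141 173 170 170]
 [174 174 156  83  72  94 165 173 173 170]
 [175 172 173 168 163 165 171 170 169 170]]
tab [[ 0.5712 -0.026   0.056 ]] [[ 0.5724 -0.028   0.056 ]]
ptr top [[0.7174 0.1324 0.1   ]] [[0.7247 0.1335 0.1   ]]
br [[0.5218 0.2707 0.113 ]]
```

View pics/zoom.png

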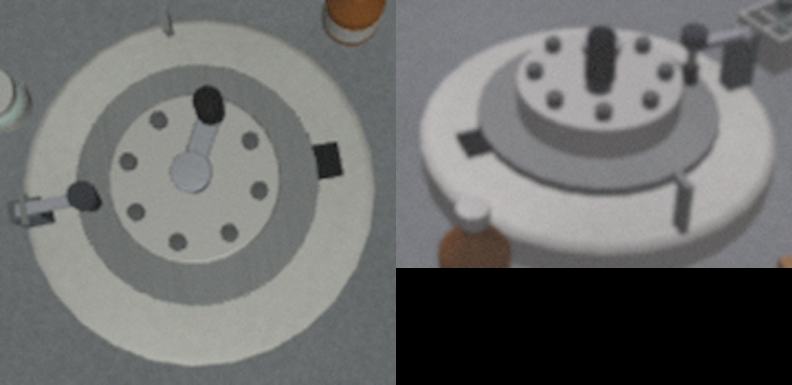

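The zoom shows the crank hub at zoom pixel (190,172), the handle at (208,105) and the tab at (328,161), all clear. I'll redo the circle fit with a better threshold.

```bash
python3 - <<'E'
from station import eyes
from h import *
C={n:eyes.get_calibration(n) for n in("top","scene")}
I={n:cv2.imread(f"pics/{n}0.png") for n in C}
box={"top":(205,180,385,355),"scene":(265,200,435,315)}
R={}
for n in C:
    g=cv2.GaussianBlur(I[n].max(2),(3,3),0)
    x0,y0,x1,y1=box[n];k=np.zeros_like(g);k[y0:y1,x0:x1]=g[y0:y1,x0:x1]
    w=((k>(128 if n=="top" else 150))*255).astype(np.uint8)
    cs,_=cv2.findContours(w,cv2.RETR_EXTERNAL,cv2.CHAIN_APPROX_NONE)
    c=max(cs,key=cv2.contourArea)[:,0]
    p=onplane(C[n],c,.042); q,e=circ(p)
    for _ in range(4):
        p=p[abs(np.hypot(*(p[:,:2]-q[:2]).T)-q[2])<.008]; q,e=circ(p)
    print(n,"base",q,e,len(p)/len(c))
    for s,cc,m in blobs(((g<68)*255).astype(np.uint8),box[n]):
        print(s,cc); R.setdefault(n,[]).append((s,cc,m))
# drum top circle z=.114 in top view
g=cv2.GaussianBlur(I["top"].max(2),(3,3),0)
E
```

```text
top base [0.5476 0.107  0.1801] 0.0013830085416907459 0.9229166666666667
[293 219  14  17 184] [299.4022 227.2609]
[348 245  12  16 148] [353.473  252.6014]
[237 263  14  13 129] [243.2326 269.2248]
scene base [0.5603 0.0678 0.1454] 0.00318226274730117 0.1568627450980392
[347 213  12  26 243] [352.3704 225.0823]
[389 216   8   5  29] [392.4138 218.1034]
[406 226   6   9  23] [408.5652 229.8261]
[389 229   4   7  23] [390.6957 231.7391]
[293 257  12   9  63] [298.3175 261.    ]
```

```bash
python3 - <<'E'
from station import eyes
from h import *
C={n:eyes.get_calibration(n) for n in("top","scene")}
t,s=C["top"],C["scene"]
c=np.array([.5476,.107])
for nm,a,b in(("handle",(299.4,227.3),(352.4,225.1)),("tab",(353.5,252.6),(298.3,261)),("ptrtop",(281.5,188),(388,279))):
    p,e=cross(t,a,s,b); d=p[:2]-c
    print(nm,p,e,"r",np.hypot(*d),"ang",np.degrees(np.arctan2(d[1],d[0])))
p=onplane(t,(205+190/2.2,180+172/2.2),.146); print("hub",p)
p=onplane(t,(299.4,227.3),.170); print("handle@.17 top",p, onplane(s,(352.4,225.1),.172))
g=cv2.GaussianBlur(cv2.imread("pics/top0.png").max(2),(3,3),0)
w=((g>130)*255).astype(np.uint8); m=np.zeros_like(w); cv2.circle(m,(291,261),46,255,-1)
cs,_=cv2.findContours(w&m,cv2.RETR_EXTERNAL,cv2.CHAIN_APPROX_NONE); k=max(cs,key=cv2.contourArea)[:,0]
p=onplane(t,k,.114);q,e=circ(p)
for _ in range(4):
    p=p[abs(np.hypot(*(p[:,:2]-q[:2]).T)-q[2])<.006]; q,e=circ(p)
print("drum",q,e,len(p)/len(k))
E
```

```text
handle [0.6097 0.088  0.1657] [np.float64(0.0005270160605869353), np.float64(0.0005270160605869245)] r 0.06492372595778445 ang -16.99836196689016
tab [ 0.5721 -0.0272  0.0556] [np.float64(3.035539897003892e-07), np.float64(3.035539896838141e-07)] r 0.13645701985781222 ang -79.63995598392101
ptrtop [0.7179 0.1342 0.0935] [np.float64(0.002338758566723081), np.float64(0.002338758566723226)] r 0.17241593623528945 ang 9.082734491034543
hub [[0.5492 0.1072 0.146 ]]
handle@.17 top [[0.6089 0.0883 0.17  ]] [[0.618  0.0846 0.172 ]]
drum [0.5481 0.1066 0.0812] 0.0008429958679322481 0.7593984962406015
```

Measured centre is about (0.549, 0.107), the mixer's x axis at about 9°, and the handle at (0.607, 0.089) with height 0.166, which fits the text. The rotor starts near -89°. Now moving to hover.

>>> step_arm(steps=[0.33,0.45,0,0,0,0,0.66,0.9,0,0,0,0,0.66,0.9,0,0,0,0], fingers=1)

```text
time_s: 0.4
tcp_pos: [0.2094, -0.4511, 0.2467]
eef_rot: [0.001, 0.994, 0.113, -0.0]
contact_force: [0.6, -0.6, 0.0]
gripper_width: 0.999
finger_force: 0.0
```

>>> step_arm(steps=[0.33,0.45,0,0,0,0,0.66,0.9,0,0,0,0,0.66,0.9,0,0,0,0])

```text
time_s: 0.7
tcp_pos: [0.2893, -0.3414, 0.2463]
eef_rot: [-0.001, 0.993, 0.114, 0.0]
contact_force: [0.5, -0.5, -0.1]
gripper_width: 1.001
finger_force: 0.0
```

>>> step_arm(steps=[0.33,0.45,0,0,0,0,0.66,0.9,0,0,0,0,0.66,0.9,0,0,0,0])

```text
time_s: 1.0
tcp_pos: [0.3684, -0.2335, 0.2465]
eef_rot: [-0.0, 0.993, 0.114, 0.0]
contact_force: [-0.6, -0.7, 0.3]
gripper_width: 1.001
finger_force: 0.0
```

>>> step_arm(steps=[0.33,0.45,0,0,0,0,0.66,0.9,0,0,0,0,0.66,0.9,0,0,0,0])

```text
time_s: 1.3
tcp_pos: [0.4476, -0.1255, 0.2466]
eef_rot: [-0.0, 0.993, 0.114, 0.0]
contact_force: [0.5, -0.5, 0.9]
gripper_width: 1.002
finger_force: 0.0
```

>>> step_arm(steps=[0.33,0.45,0,0,0,0,0.66,0.9,0,0,0,0,0.66,0.9,0,0,0,0])

```text
time_s: 1.6
tcp_pos: [0.5269, -0.0174, 0.2464]
eef_rot: [-0.0, 0.993, 0.114, -0.0]
contact_force: [0.1, -0.5, 0.1]
gripper_width: 0.999
finger_force: 0.0
```

>>> step_arm(steps=[0.33,0.45,0,0,0,0,0.66,0.89,0,0,0,0,0.66,0.89,0,0,0,0])

```text
time_s: 1.9
tcp_pos: [0.606, 0.0895, 0.2461]
eef_rot: [-0.0, 0.993, 0.114, -0.0]
contact_force: [-0.2, 0.4, 0.1]
gripper_width: 0.999
finger_force: 0.0
```

```bash
python3 - <<'E'
from station import monitor, eyes, env
from h import *
c=eyes.get_calibration("wrist");w=eyes.snapshot("wrist");s=eyes.snapshot("scene");t=eyes.snapshot("top")
print(c, monitor.read_state()["qpos"],monitor.read_state()["time_s"])
cv2.imwrite("pics/w1.png",w);cv2.imwrite("pics/s1.png",s);cv2.imwrite("pics/t1.png",t)
o=np.vstack([np.hstack([cv2.resize(w,(400,300)),cv2.resize(t,(400,300))]),np.hstack([s[160:400,180:580],np.zeros((240,400,3),np.uint8)])])
cv2.imwrite("pics/m1.png",o)
E
```

```text
{'fovy': 64.89888565320366, 'cx': 314.84116636225167, 'cy': 238.5458969505512, 'pose': array([[ 0.2278, -0.9265, -0.2993,  0.6829],
       [-0.9737, -0.2172, -0.0689,  0.107 ],
       [-0.0012,  0.3072, -0.9517,  0.3835],
       [ 0.    ,  0.    ,  0.    ,  1.    ]])} [-0.0489  0.2628  1.5108 -0.0001  1.3695  1.291 ] 2.05
```

View pics/m1.png

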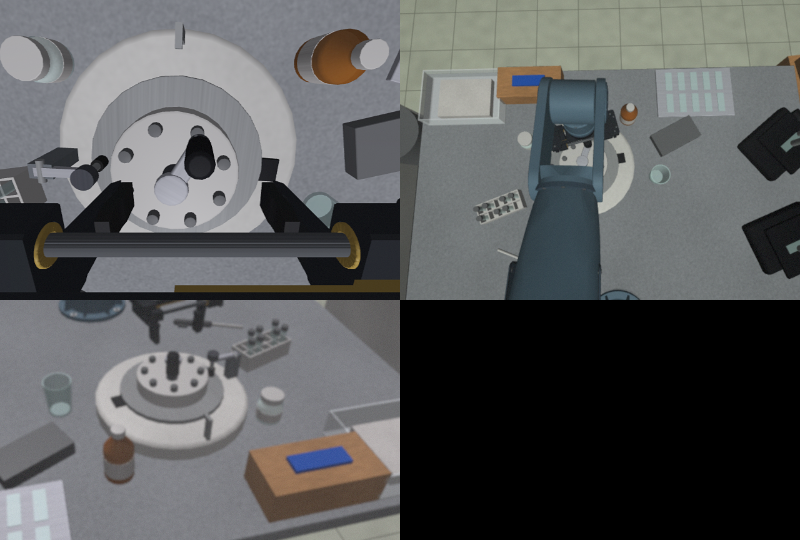

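The wrist view is close and clear: handle at half-res (199,157), hub (171,187), tab (269,170), pointer (180,36). The scene view keeps the front of the rotor visible, and the top view is blocked by the arm. I'll refine the centre from the wrist picture and build a tab finder.

```bash
cat >> h.py <<'E'
CEN=np.array([.5485,.107])
def tabs(c,im,cen=CEN,thr=75):
    g=cv2.GaussianBlur(im.max(2),(3,3),0); n,l,s,cc=cv2.connectedComponentsWithStats(((g<thr)*255).astype(np.uint8))
    out=[]
    for i in range(1,n):
        if not 25<s[i][4]<4000: continue
        v,u=np.nonzero(l==i); p=onplane(c,np.c_[u,v],.056)[:,:2]-cen; r=np.hypot(*p.T)
        if np.mean((r>.117)&(r<.157))<.85: continue
        m=p.mean(0); a=np.arctan2(m[1],m[0])
        tang=(p@[-np.sin(a),np.cos(a)]).std()*3.46
        out.append((round(np.degrees(a),1),round(float(r.mean()),3),round(float(tang),3),int(s[i][4])))
    return out
E
python3 - <<'E'
from station import eyes
from h import *
c=eyes.get_calibration("wrist");sc=eyes.get_calibration("scene")
w=cv2.imread("pics/w1.png")
print("wrist",tabs(c,w)); print("scene",tabs(sc,cv2.imread("pics/s1.png")))
g=cv2.GaussianBlur(w.max(2),(3,3),0)
for s,cc,m in blobs(((g<70)*255).astype(np.uint8),(285,205,350,300)): print(s,cc); hb=cc
print("handle",cross(c,hb,sc,(352.4,225.1)), onplane(c,(315,229),.196))
print("hub",onplane(c,(274,299),.146))
print("ptr",onplane(c,(288,42),.1),onplane(c,(288,77),.056))
m=((g>145)*255).astype(np.uint8);k=np.zeros_like(m);cv2.circle(k,(278,272),108,255,-1)
print([int(g[272,x]) for x in range(130,200,6)])
cs,_=cv2.findContours(m&k,cv2.RETR_EXTERNAL,cv2.CHAIN_APPROX_NONE);q=max(cs,key=cv2.contourArea)[:,0]
p=onplane(c,q,.114);f,e=circ(p)
for _ in range(5):
    p=p[abs(np.hypot(*(p[:,:2]-f[:2]).T)-f[2])<.005]; f,e=circ(p)
print("drum",f,e,len(p)/len(q))
cv2.imwrite("pics/crop.png",w[20:340,180:480])
E
```

```text
wrist []
scene [(np.float64(-79.8), 0.137, 0.029, 71)]
[ 295  215   50   72 2803] [318.9511 252.0367]
handle (array([0.6061, 0.087 , 0.1641]), [np.float64(0.0017186004053276666), np.float64(0.001718600405327682)]) [[0.6282 0.0934 0.196 ]]
hub [[0.5578 0.1061 0.146 ]]
ptr [[0.7243 0.1348 0.1   ]] [[0.7062 0.134  0.056 ]]
[75, 55, 34, 34, 41, 29, 138, 139, 171, 175, 175, 176]
drum [0.555  0.1049 0.0807] 0.0017388737418760256 0.7798165137614679
```

View pics/crop.png

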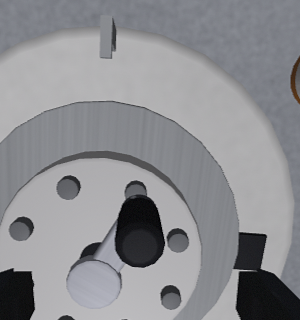

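In the crop the handle's top disc is the lower bright disc (crop (138,242), full picture (318,262)), and the foot leans away from it. The pointer is at crop (107,40), and the tab at (250,250) merges with a finger.

```bash
python3 - <<'E'
from station import eyes
from h import *
c=eyes.get_calibration("wrist");sc=eyes.get_calibration("scene");t=eyes.get_calibration("top")
print("top disc",onplane(c,(318,262),.196))
print("tri hub w/top",cross(c,(274,303),t,(205+190/2.2,180+172/2.2)))
print("tri handle top w/top",cross(c,(318,262),t,(205+209/2.2,180+98/2.2)), cross(c,(318,262),sc,(353,216.5)))
print("ptr post near mark",onplane(c,(285,77),.08))
w=cv2.imread("pics/w1.png");g=cv2.GaussianBlur(w.max(2),(3,3),0)
# drum top edge: drop contour parts at crop border / handle
m=((g>158)*255).astype(np.uint8)
for r0 in (100,104):
  k=np.zeros_like(m);cv2.circle(k,(278,276),r0,255,-1)
  cs,_=cv2.findContours(m&k,cv2.RETR_EXTERNAL,cv2.CHAIN_APPROX_NONE);q=max(cs,key=cv2.contourArea)[:,0]
  q=q[np.hypot(q[:,0]-278,q[:,1]-276)<r0-2]; p=onplane(c,q,.114);f,e=circ(p)
  for _ in range(5):
    p=p[abs(np.hypot(*(p[:,:2]-f[:2]).T)-f[2])<.004]; f,e=circ(p)
  print("drum",f,e,len(p),len(q))
E
```

```text
top disc [[0.6108 0.0876 0.196 ]]
tri hub w/top (array([0.5505, 0.1066, 0.1384]), [np.float64(0.001134192576640073), np.float64(0.0011341925766400706)])
tri handle top w/top (array([0.6094, 0.0865, 0.192 ]), [np.float64(0.0007992769021937329), np.float64(0.0007992769021937238)]) (array([0.608 , 0.0875, 0.1876]), [np.float64(0.000768509860267172), np.float64(0.0007685098602671839)])
ptr post near mark [[0.7039 0.1341 0.08  ]]
drum [0.5579 0.1045 0.0783] 0.0010097343486473603 194 490
drum [0.5576 0.1055 0.0785] 0.0007052771391167292 488 752
```

>>> step_arm(steps=[0.015,-0.0125,-0.35,0,0,0,0.015,-0.0125,-0.71,0,0,0,0.015,-0.0125,-0.71,0,0,0])

```text
time_s: 2.35
tcp_pos: [0.6016, 0.0841, 0.1549]
eef_rot: [-0.001, 0.994, 0.113, -0.006]
contact_force: [-1.0, 0.5, -0.8]
gripper_width: 1.001
finger_force: 0.0
```

>>> step_arm(steps=[0,0,0,0,0,0,0,0,0,0,0,0,0,0,0,0,0,0,0,0,0,0,0,0,0,0,0,0,0,0], fingers=0)

```text
time_s: 2.85
tcp_pos: [0.6074, 0.0851, 0.1628]
eef_rot: [0.0, 0.994, 0.114, 0.001]
contact_force: [0.3, -0.3, -0.5]
gripper_width: 0.565
finger_force: 0.0
```

```bash
python3 - <<'E'
from station import monitor
s=monitor.read_state(); print({k:s[k] for k in("time_s","tcp_pos","contact_force","moment","gripper_width","finger_force")})
E
```

```text
{'time_s': 2.85, 'tcp_pos': array([0.60743616, 0.08514356, 0.16275332]), 'contact_force': array([ 0.27981548, -0.3201588 , -0.45617982]), 'moment': array([-0.01289062,  0.00422541, -0.00130114]), 'gripper_width': 0.5650987391358646, 'finger_force': 0.0}
```

>>> step_arm(steps=[0,0,0,0,0,0,0,0,0,0,0,0,0,0,0,0,0,0,0,0,0,0,0,0,0,0,0,0,0,0], fingers=0)

```text
time_s: 3.35
tcp_pos: [0.6068, 0.0852, 0.1615]
eef_rot: [-0.0, 0.994, 0.114, -0.0]
contact_force: [-1.0, 0.4, 0.7]
gripper_width: 0.308
finger_force: 30.0
```

```bash
python3 - <<'E'
from station import monitor
s=monitor.read_state(); print({k:s[k] for k in("time_s","tcp_pos","contact_force","moment","gripper_width","finger_force")})
E
```

```text
{'time_s': 3.35, 'tcp_pos': array([0.60680375, 0.0852353 , 0.16150672]), 'contact_force': array([-1.00367514,  0.36227769,  0.73253613]), 'moment': array([ 0.04449632,  0.14432369, -0.04457265]), 'gripper_width': 0.308227617042566, 'finger_force': 30.00023492379114}
```

```bash
cat > gen.py <<'E'
import sys,numpy as np
# gen.py phi0 w1 w2 ... : crank speeds per row (rad/s) -> rows; WxN repeats
def rows(phi0,ws,r=.06):
    phi=phi0;o=[]
    for w in ws:
        phi+=.1*w; o.append([round((np.cos(phi)-np.cos(phi0))*r/.12,3),round((np.sin(phi)-np.sin(phi0))*r/.12,3)])
    return o,phi
def parse(a):
    L=[]
    for s in a:
        w,_,n=s.partition("x"); L+=[float(w)]*int(n or 1)
    return L
if __name__=="__main__":
    phi=float(sys.argv[1]); ws=parse(sys.argv[2:])
    while ws:
        o,p=rows(phi,ws[:10]); ws=ws[10:]
        print([v for x in o for v in (x[0]+0,x[1]+0,0,0,0,0)],"-> phi",round(p,4)); phi=p
E
python3 gen.py -0.358 0.4 0.6 0.8x8
```

```text
[np.float64(0.007), np.float64(0.019), 0, 0, 0, 0, np.float64(0.015), np.float64(0.048), 0, 0, 0, 0, np.float64(0.024), np.float64(0.087), 0, 0, 0, 0, np.float64(0.029), np.float64(0.126), 0, 0, 0, 0, np.float64(0.032), np.float64(0.166), 0, 0, 0, 0, np.float64(0.031), np.float64(0.206), 0, 0, 0, 0, np.float64(0.027), np.float64(0.246), 0, 0, 0, 0, np.float64(0.019), np.float64(0.285), 0, 0, 0, 0, np.float64(0.009), np.float64(0.324), 0, 0, 0, 0, np.float64(-0.004), np.float64(0.362), 0, 0, 0, 0] -> phi 0.382
```

>>> step_arm(steps=[0.007,0.019,0,0,0,0,0.015,0.048,0,0,0,0,0.024,0.087,0,0,0,0,0.029,0.126,0,0,0,0,0.032,0.166,0,0,0,0,0.031,0.206,0,0,0,0,0.027,0.246,0,0,0,0,0.019,0.285,0,0,0,0,0.009,0.324,0,0,0,0,-0.004,0.362,0,0,0,0])

```text
time_s: 4.35
tcp_pos: [0.6066, 0.1291, 0.1616]
eef_rot: [-0.0, 0.994, 0.114, 0.0]
contact_force: [1.4, 0.6, -0.9]
gripper_width: 0.309
finger_force: 30.0
```

```bash
sed -i 's/round((/round(float((/; s/r\/.12,3),round((/r\/.12),3),round(float((/; s/r\/.12,3)\])/r\/.12),3)])/' gen.py; python3 gen.py 0.382 0.8x10; python3 - <<'E'
from station import monitor,eyes
from h import *
c=eyes.get_calibration("scene");im=eyes.snapshot("scene")
s=monitor.read_state(); print({k:s[k] for k in("time_s","tcp_pos","contact_force","moment","gripper_width","finger_force")})
print(tabs(c,im)); cv2.imwrite("pics/s2.png",im)
E
```

```text
[-0.016, 0.036, 0, 0, 0, 0, -0.036, 0.072, 0, 0, 0, 0, -0.058, 0.105, 0, 0, 0, 0, -0.082, 0.136, 0, 0, 0, 0, -0.109, 0.166, 0, 0, 0, 0, -0.139, 0.193, 0, 0, 0, 0, -0.17, 0.218, 0, 0, 0, 0, -0.203, 0.24, 0, 0, 0, 0, -0.238, 0.26, 0, 0, 0, 0, -0.274, 0.276, 0, 0, 0, 0] -> phi 1.182
{'time_s': 4.4, 'tcp_pos': array([0.6063, 0.1298, 0.1616]), 'contact_force': array([ 2.4995,  1.3247, -1.2154]), 'moment': array([ 0.233 , -0.4363,  0.0403]), 'gripper_width': 0.3105001424957434, 'finger_force': 29.999928635079414}
[(np.float64(-78.0), 0.137, 0.029, 71)]
```

```bash
cat > snap.py <<'E'
import sys,json
from station import monitor,eyes
from h import *
for n in sys.argv[1:]:
    s=monitor.read_state(); c=eyes.get_calibration(n); im=eyes.snapshot(n)
    d=s["tcp_pos"][:2]-[.550,.1065]; print(n,"t",round(s["time_s"],3),"crank",round(float(np.arctan2(d[1],d[0])),3),"r",round(float(np.hypot(*d)),4),"F",s["contact_force"].round(1),tabs(c,im))
    cv2.imwrite(f"pics/{n}_{s['time_s']:.2f}.png",im)
    json.dump({k:(v.tolist() if hasattr(v,"tolist") else v) for k,v in c.items()},open(f"pics/{n}_{s['time_s']:.2f}.json","w"))
E
python3 gen.py 0.382 0.8 1.2 1.6 2 2.4 2.8 3.2x24
```

```text
[-0.016, 0.036, 0, 0, 0, 0, -0.046, 0.088, 0, 0, 0, 0, -0.095, 0.151, 0, 0, 0, 0, -0.17, 0.218, 0, 0, 0, 0, -0.274, 0.276, 0, 0, 0, 0, -0.41, 0.311, 0, 0, 0, 0, -0.569, 0.303, 0, 0, 0, 0, -0.717, 0.245, 0, 0, 0, 0, -0.84, 0.143, 0, 0, 0, 0, -0.925, 0.008, 0, 0, 0, 0] -> phi 2.742
[-0.038, -0.155, 0, 0, 0, 0, -0.025, -0.314, 0, 0, 0, 0, 0.037, -0.46, 0, 0, 0, 0, 0.142, -0.58, 0, 0, 0, 0, 0.28, -0.661, 0, 0, 0, 0, 0.435, -0.694, 0, 0, 0, 0, 0.594, -0.676, 0, 0, 0, 0, 0.739, -0.61, 0, 0, 0, 0, 0.855, -0.502, 0, 0, 0, 0, 0.932, -0.362, 0, 0, 0, 0] -> phi 5.942
[0.029, 0.157, 0, 0, 0, 0, 0.007, 0.314, 0, 0, 0, 0, -0.064, 0.457, 0, 0, 0, 0, -0.176, 0.571, 0, 0, 0, 0, -0.318, 0.643, 0, 0, 0, 0, -0.475, 0.667, 0, 0, 0, 0, -0.632, 0.641, 0, 0, 0, 0, -0.773, 0.566, 0, 0, 0, 0, -0.883, 0.451, 0, 0, 0, 0, -0.951, 0.307, 0, 0, 0, 0] -> phi 9.142
```

>>> step_arm(steps=[-0.016,0.036,0,0,0,0,-0.046,0.088,0,0,0,0,-0.095,0.151,0,0,0,0,-0.17,0.218,0,0,0,0,-0.274,0.276,0,0,0,0,-0.41,0.311,0,0,0,0,-0.569,0.303,0,0,0,0,-0.717,0.245,0,0,0,0,-0.84,0.143,0,0,0,0,-0.925,0.008,0,0,0,0])

```text
time_s: 5.4
tcp_pos: [0.4946, 0.1291, 0.1616]
eef_rot: [0.001, 0.993, 0.114, 0.001]
contact_force: [13.4, -4.9, -9.1]
gripper_width: 0.309
finger_force: 30.0
```

```bash
python3 snap.py scene wrist
```

```text
scene t 5.4 crank 2.755 r 0.0598 F [13.4 -4.9 -9.1] [(np.float64(-50.3), 0.138, 0.029, 94)]
wrist t 5.45 crank 2.79 r 0.0595 F [ 5.1 -2.9 -2.3] [(np.float64(-46.7), 0.141, 0.036, 2842)]
```

>>> step_arm(steps=[-0.038,-0.155,0,0,0,0,-0.025,-0.314,0,0,0,0,0.037,-0.46,0,0,0,0,0.142,-0.58,0,0,0,0,0.28,-0.661,0,0,0,0,0.435,-0.694,0,0,0,0,0.594,-0.676,0,0,0,0,0.739,-0.61,0,0,0,0,0.855,-0.502,0,0,0,0,0.932,-0.362,0,0,0,0])

```text
time_s: 6.5
tcp_pos: [0.6071, 0.0859, 0.1615]
eef_rot: [0.0, 0.994, 0.113, -0.001]
contact_force: [-3.1, -0.1, 3.0]
gripper_width: 0.306
finger_force: 30.0
```

```bash
python3 snap.py scene wrist
```

```text
scene t 6.5 crank -0.345 r 0.0607 F [-3.1 -0.1  3. ] [(np.float64(35.2), 0.138, 0.03, 84)]
wrist t 6.55 crank -0.299 r 0.0605 F [ 3.9  0.3 -1.8] [(np.float64(39.7), 0.141, 0.037, 2532)]
```

```bash
cat > fit.py <<'E'
import sys,numpy as np
from scipy.optimize import least_squares
from gen import parse
# log: segments of (dt, crank speed)
def expand(seg):
    L=[]
    for s in seg.split():
        if s=="P": L.append((.05,0.))
        else: L+=[(.1,w) for w in parse([s])]
    return L
LOG="0.4 0.6 0.8x8 P 0.8 1.2 1.6 2 2.4 2.8 3.2x4 P P 3.2x10 P P"   # from t=3.35
def sim(seg,J,k,th,w=0,t=3.35,dt=.0025,trace=None):
    f=.004+.018*k; T=[t];TH=[th];W=[w]
    for d,wc in expand(seg):
        for _ in range(round(d/dt)):
            tq=.03*(wc-w)-.006*w
            if w==0 and abs(tq)<f: a=0
            else:
                a=(tq-f*np.sign(w if w else tq))/J
            wn=w+a*dt
            if w!=0 and wn*w<0: wn=0
            w=wn; th+=w*dt; t+=dt; T.append(t);TH.append(th);W.append(w)
    return np.array(T),np.array(TH),np.array(W)
def fit(log,obs):
    o=np.array(obs)
    def res(p):
        T,TH,_=sim(log,.03*p[0],p[1],p[2]); return np.r_[(np.interp(o[:,0],T,TH)-o[:,1])*57.3,(p[0]-1)/.5,(p[1]-1)/2]
    return least_squares(res,[1,1,-1.39],diff_step=1e-3,x_scale=[.1,.3,.05])
E
cat > run.py <<'E'
from fit import *
OBS=[(3.35,-79.7),(4.35,-78.5),(5.4,-50.3),(5.45,-46.7),(6.5,35.2),(6.55,39.7)]
if __name__=="__main__":
    r=fit(LOG,[(a,np.radians(b)) for a,b in OBS]); print(r.x,r.fun.round(1)); J,k,th=r.x
    T,TH,W=sim(LOG,.03*J,k,th); print("now",T[-1],np.degrees(TH[-1]),W[-1],"wc for 2.1:",(2.1*.036+.004+.018*k)/.03)
    for s in (LOG+" 3.2x10",LOG+" 3.2x10 P 3.2x10"):
        T,TH,W=sim(s,.03*J,k,th); print(T[-1],np.degrees(TH[-1]),W[-1],W.max())
E
python3 run.py
```

```text
[ 1.19324246  0.75894041 -1.3988426 ] [-0.4  0.9 -0.1 -0.7 -0.   0.3  0.4 -0.1]
now 6.600000000000392 44.420062164932176 1.5094906859437098 wc for 2.1: 3.1086975784785484
7.6000000000005485 145.05802313762507 1.9325523003713119 1.9325523003713119
8.650000000000482 262.0196400778267 2.0436466113282963 2.0436466113282963
```

```bash
python3 gen.py 5.942 3.2x20
```

```text
[0.029, 0.157, 0, 0, 0, 0, 0.007, 0.314, 0, 0, 0, 0, -0.064, 0.457, 0, 0, 0, 0, -0.176, 0.571, 0, 0, 0, 0, -0.318, 0.643, 0, 0, 0, 0, -0.475, 0.667, 0, 0, 0, 0, -0.632, 0.641, 0, 0, 0, 0, -0.773, 0.566, 0, 0, 0, 0, -0.883, 0.451, 0, 0, 0, 0, -0.951, 0.307, 0, 0, 0, 0] -> phi 9.142
[-0.02, -0.158, 0, 0, 0, 0, 0.012, -0.314, 0, 0, 0, 0, 0.09, -0.453, 0, 0, 0, 0, 0.209, -0.559, 0, 0, 0, 0, 0.355, -0.624, 0, 0, 0, 0, 0.513, -0.638, 0, 0, 0, 0, 0.669, -0.603, 0, 0, 0, 0, 0.805, -0.52, 0, 0, 0, 0, 0.908, -0.398, 0, 0, 0, 0, 0.968, -0.251, 0, 0, 0, 0] -> phi 12.342
```

>>> step_arm(steps=[0.029,0.157,0,0,0,0,0.007,0.314,0,0,0,0,-0.064,0.457,0,0,0,0,-0.176,0.571,0,0,0,0,-0.318,0.643,0,0,0,0,-0.475,0.667,0,0,0,0,-0.632,0.641,0,0,0,0,-0.773,0.566,0,0,0,0,-0.883,0.451,0,0,0,0,-0.951,0.307,0,0,0,0])

```text
time_s: 7.6
tcp_pos: [0.4923, 0.1219, 0.1616]
eef_rot: [0.001, 0.993, 0.114, 0.001]
contact_force: [14.4, -3.5, -9.3]
gripper_width: 0.305
finger_force: 30.0
```

>>> step_arm(steps=[-0.02,-0.158,0,0,0,0,0.012,-0.314,0,0,0,0,0.09,-0.453,0,0,0,0,0.209,-0.559,0,0,0,0,0.355,-0.624,0,0,0,0,0.513,-0.638,0,0,0,0,0.669,-0.603,0,0,0,0,0.805,-0.52,0,0,0,0,0.908,-0.398,0,0,0,0,0.968,-0.251,0,0,0,0])

```text
time_s: 8.6
tcp_pos: [0.6091, 0.0921, 0.1615]
eef_rot: [0.0, 0.994, 0.113, -0.0]
contact_force: [-1.7, 0.0, 2.4]
gripper_width: 0.306
finger_force: 30.0
```

```bash
python3 snap.py scene; python3 gen.py 12.342 3.2x20
```

```text
scene t 8.6 crank -0.24 r 0.0608 F [-1.7  0.   2.4] [(np.float64(-100.9), 0.136, 0.027, 55)]
[0.01, 0.159, 0, 0, 0, 0, -0.03, 0.313, 0, 0, 0, 0, -0.117, 0.447, 0, 0, 0, 0, -0.241, 0.546, 0, 0, 0, 0, -0.391, 0.602, 0, 0, 0, 0, -0.55, 0.607, 0, 0, 0, 0, -0.703, 0.563, 0, 0, 0, 0, -0.834, 0.472, 0, 0, 0, 0, -0.93, 0.345, 0, 0, 0, 0, -0.981, 0.194, 0, 0, 0, 0] -> phi 15.542
[-0.001, -0.159, 0, 0, 0, 0, 0.048, -0.311, 0, 0, 0, 0, 0.143, -0.439, 0, 0, 0, 0, 0.273, -0.531, 0, 0, 0, 0, 0.425, -0.578, 0, 0, 0, 0, 0.584, -0.574, 0, 0, 0, 0, 0.734, -0.521, 0, 0, 0, 0, 0.86, -0.423, 0, 0, 0, 0, 0.948, -0.29, 0, 0, 0, 0, 0.99, -0.136, 0, 0, 0, 0] -> phi 18.742
```

```bash
sed -i 's/^LOG=.*/LOG="0.4 0.6 0.8x8 P 0.8 1.2 1.6 2 2.4 2.8 3.2x4 P P 3.2x10 P P 3.2x20 P"/' fit.py; sed -i 's/(6.55,39.7)\]/(6.55,39.7),(8.6,259.1)]/' run.py; python3 run.py
```

```text
[ 1.1397014   0.81655482 -1.39060898] [ 0.   1.  -0.4 -1.  -0.1  0.1  0.3  0.3 -0.1]
now 8.650000000000482 265.10722458302786 1.9356171619636047 wc for 2.1: 3.1432662275338084
9.650000000000283 380.65232599745417 2.073527459089478 2.073527459089478
10.700000000000074 502.10424276406604 2.075187934366531 2.075187934366531
```

>>> step_arm(steps=[0.01,0.159,0,0,0,0,-0.03,0.313,0,0,0,0,-0.117,0.447,0,0,0,0,-0.241,0.546,0,0,0,0,-0.391,0.602,0,0,0,0,-0.55,0.607,0,0,0,0,-0.703,0.563,0,0,0,0,-0.834,0.472,0,0,0,0,-0.93,0.345,0,0,0,0,-0.981,0.194,0,0,0,0])

```text
time_s: 9.65
tcp_pos: [0.4909, 0.1148, 0.1616]
eef_rot: [0.001, 0.993, 0.114, 0.001]
contact_force: [14.0, -1.7, -10.9]
gripper_width: 0.31
finger_force: 30.0
```

```bash
python3 snap.py wrist; python3 gen.py 15.542 3.2x20
```

```text
wrist t 9.65 crank 3.002 r 0.0597 F [ 14.   -1.7 -10.9] []
[-0.001, -0.159, 0, 0, 0, 0, 0.048, -0.311, 0, 0, 0, 0, 0.143, -0.439, 0, 0, 0, 0, 0.273, -0.531, 0, 0, 0, 0, 0.425, -0.578, 0, 0, 0, 0, 0.584, -0.574, 0, 0, 0, 0, 0.734, -0.521, 0, 0, 0, 0, 0.86, -0.423, 0, 0, 0, 0, 0.948, -0.29, 0, 0, 0, 0, 0.99, -0.136, 0, 0, 0, 0] -> phi 18.742
[-0.008, 0.159, 0, 0, 0, 0, -0.066, 0.307, 0, 0, 0, 0, -0.168, 0.43, 0, 0, 0, 0, -0.303, 0.515, 0, 0, 0, 0, -0.458, 0.552, 0, 0, 0, 0, -0.617, 0.539, 0, 0, 0, 0, -0.763, 0.477, 0, 0, 0, 0, -0.883, 0.372, 0, 0, 0, 0, -0.963, 0.234, 0, 0, 0, 0, -0.997, 0.078, 0, 0, 0, 0] -> phi 21.942
```

```bash
python3 - <<'E'
import json
from h import *
c=json.load(open("pics/wrist_9.65.json"));c["pose"]=np.array(c["pose"]);im=cv2.imread("pics/wrist_9.65.png")
for thr in(50,60,90): print(tabs(c,im,thr=thr))
g=cv2.GaussianBlur(im.max(2),(3,3),0);v,u=np.nonzero(g<70);p=onplane(c,np.c_[u,v],.056)[:,:2]-CEN
r=np.hypot(*p.T);a=np.degrees(np.arctan2(p[:,1],p[:,0]));k=(r>.128)&(r<.148)
print(np.histogram(a[k],bins=range(-100,101,10)))
E
```

```text
[]
[]
[]
(array([  0,   0,   0,   0,   0,   0,   0,   0,   0,   0,   0,   0,   0,
         0,   0,   0,   0,   0,   0, 101]), array([-100,  -90,  -80,  -70,  -60,  -50,  -40,  -30,  -20,  -10,    0,
         10,   20,   30,   40,   50,   60,   70,   80,   90,  100]))
```

>>> step_arm(steps=[-0.001,-0.159,0,0,0,0,0.048,-0.311,0,0,0,0,0.143,-0.439,0,0,0,0,0.273,-0.531,0,0,0,0,0.425,-0.578,0,0,0,0,0.584,-0.574,0,0,0,0,0.734,-0.521,0,0,0,0,0.86,-0.423,0,0,0,0,0.948,-0.29,0,0,0,0,0.99,-0.136,0,0,0,0])

```text
time_s: 10.7
tcp_pos: [0.6104, 0.0988, 0.1615]
eef_rot: [0.001, 0.994, 0.113, -0.0]
contact_force: [-0.8, -0.6, 1.4]
gripper_width: 0.306
finger_force: 30.0
```

>>> step_arm(steps=[-0.008,0.159,0,0,0,0,-0.066,0.307,0,0,0,0,-0.168,0.43,0,0,0,0,-0.303,0.515,0,0,0,0,-0.458,0.552,0,0,0,0,-0.617,0.539,0,0,0,0,-0.763,0.477,0,0,0,0,-0.883,0.372,0,0,0,0,-0.963,0.234,0,0,0,0,-0.997,0.078,0,0,0,0])

```text
time_s: 11.7
tcp_pos: [0.4904, 0.108, 0.1616]
eef_rot: [0.001, 0.993, 0.114, 0.002]
contact_force: [16.2, 0.3, -12.5]
gripper_width: 0.304
finger_force: 30.0
```

```bash
python3 snap.py scene; python3 gen.py 21.942 3.2x30
```

```text
scene t 11.7 crank 3.117 r 0.0597 F [ 16.2   0.3 -12.5] [(np.float64(-108.9), 0.136, 0.028, 51)]
[0.018, -0.158, 0, 0, 0, 0, 0.084, -0.303, 0, 0, 0, 0, 0.193, -0.42, 0, 0, 0, 0, 0.333, -0.496, 0, 0, 0, 0, 0.489, -0.524, 0, 0, 0, 0, 0.647, -0.502, 0, 0, 0, 0, 0.79, -0.431, 0, 0, 0, 0, 0.903, -0.319, 0, 0, 0, 0, 0.975, -0.177, 0, 0, 0, 0, 0.999, -0.02, 0, 0, 0, 0] -> phi 25.142
[-0.027, 0.157, 0, 0, 0, 0, -0.102, 0.298, 0, 0, 0, 0, -0.217, 0.408, 0, 0, 0, 0, -0.361, 0.476, 0, 0, 0, 0, -0.519, 0.495, 0, 0, 0, 0, -0.675, 0.464, 0, 0, 0, 0, -0.814, 0.385, 0, 0, 0, 0, -0.92, 0.266, 0, 0, 0, 0, -0.984, 0.12, 0, 0, 0, 0, -0.999, -0.038, 0, 0, 0, 0] -> phi 28.342
[0.036, -0.155, 0, 0, 0, 0, 0.119, -0.291, 0, 0, 0, 0, 0.24, -0.394, 0, 0, 0, 0, 0.388, -0.454, 0, 0, 0, 0, 0.547, -0.464, 0, 0, 0, 0, 0.701, -0.423, 0, 0, 0, 0, 0.835, -0.336, 0, 0, 0, 0, 0.934, -0.212, 0, 0, 0, 0, 0.989, -0.063, 0, 0, 0, 0, 0.995, 0.097, 0, 0, 0, 0] -> phi 31.542
```

```bash
sed -i 's/^LOG=.*/LOG="0.4 0.6 0.8x8 P 0.8 1.2 1.6 2 2.4 2.8 3.2x4 P P 3.2x10 P P 3.2x20 P 3.2x10 P 3.2x20 P"/' fit.py; sed -i 's/(8.6,259.1)\]/(8.6,259.1),(11.7,611.1)]/' run.py; python3 run.py; python3 - <<'E'
from fit import *
T,TH,W=sim(LOG,.0342,.83,-1.39)
i=W>1.76; print(T[i][0], [(round(t,2),round(float(np.interp(t,T,W)),3)) for t in np.arange(7,11.8,.25)])
E
```

```text
[ 0.99717543  0.93899206 -1.38242847] [ 0.5  0.7 -0.9 -1.5  0.8  1.1 -1.1  0.4 -0.  -0. ]
now 11.749999999999865 617.221809136516 1.9119847285659746 wc for 2.1: 3.216728567137119
12.749999999999666 730.9570094777685 2.033901810186749 2.0668079516825326
13.799999999999457 849.2567486756933 2.0246188012654787 2.0668079516825326
7.1075000000004716 [(np.float64(7.0), 1.715), (np.float64(7.25), 1.814), (np.float64(7.5), 1.889), (np.float64(7.75), 1.948), (np.float64(8.0), 1.992), (np.float64(8.25), 2.027), (np.float64(8.5), 2.053), (np.float64(8.75), 1.95), (np.float64(9.0), 1.994), (np.float64(9.25), 2.028), (np.float64(9.5), 2.054), (np.float64(9.75), 1.944), (np.float64(10.0), 1.99), (np.float64(10.25), 2.025), (np.float64(10.5), 2.052), (np.float64(10.75), 2.072), (np.float64(11.0), 2.088), (np.float64(11.25), 2.1), (np.float64(11.5), 2.11), (np.float64(11.75), 1.98)]
```

>>> step_arm(steps=[0.018,-0.158,0,0,0,0,0.084,-0.303,0,0,0,0,0.193,-0.42,0,0,0,0,0.333,-0.496,0,0,0,0,0.489,-0.524,0,0,0,0,0.647,-0.502,0,0,0,0,0.79,-0.431,0,0,0,0,0.903,-0.319,0,0,0,0,0.975,-0.177,0,0,0,0,0.999,-0.02,0,0,0,0])

```text
time_s: 12.75
tcp_pos: [0.6109, 0.1067, 0.1615]
eef_rot: [0.0, 0.994, 0.113, 0.0]
contact_force: [-0.8, -0.6, 0.8]
gripper_width: 0.311
finger_force: 30.0
```

>>> step_arm(steps=[-0.027,0.157,0,0,0,0,-0.102,0.298,0,0,0,0,-0.217,0.408,0,0,0,0,-0.361,0.476,0,0,0,0,-0.519,0.495,0,0,0,0,-0.675,0.464,0,0,0,0,-0.814,0.385,0,0,0,0,-0.92,0.266,0,0,0,0,-0.984,0.12,0,0,0,0,-0.999,-0.038,0,0,0,0])

```text
time_s: 13.75
tcp_pos: [0.4905, 0.1018, 0.1616]
eef_rot: [0.0, 0.993, 0.114, 0.002]
contact_force: [17.0, 1.5, -12.4]
gripper_width: 0.308
finger_force: 30.0
```

>>> step_arm(steps=[0.036,-0.155,0,0,0,0,0.119,-0.291,0,0,0,0,0.24,-0.394,0,0,0,0,0.388,-0.454,0,0,0,0,0.547,-0.464,0,0,0,0,0.701,-0.423,0,0,0,0,0.835,-0.336,0,0,0,0,0.934,-0.212,0,0,0,0,0.989,-0.063,0,0,0,0,0.995,0.097,0,0,0,0])

```text
time_s: 14.75
tcp_pos: [0.6105, 0.1141, 0.1615]
eef_rot: [0.0, 0.994, 0.113, 0.001]
contact_force: [1.4, 0.2, -0.1]
gripper_width: 0.306
finger_force: 30.0
```

```bash
python3 snap.py scene; python3 gen.py 31.542 3.2x5
```

```text
scene t 14.75 crank 0.125 r 0.0609 F [ 1.4  0.2 -0.1] [(np.float64(-115.9), 0.136, 0.028, 46)]
[-0.045, 0.153, 0, 0, 0, 0, -0.136, 0.284, 0, 0, 0, 0, -0.263, 0.38, 0, 0, 0, 0, -0.414, 0.43, 0, 0, 0, 0, -0.573, 0.431, 0, 0, 0, 0] -> phi 33.142
```

```bash
sed -i 's/ P"$/ P 3.2x30 P"/; ' fit.py; grep -n '^LOG' fit.py; sed -i 's/(11.7,611.1)\]/(11.7,611.1),(14.75,964.1)]/' run.py; cat > plan.py <<'E'
from fit import *; from run import OBS
r=fit(LOG,[(a,np.radians(b)) for a,b in OBS]); print(r.x,r.fun.round(1))
for n in(1,2,3,4):
    for tail in ("0x15","2x2 0x15","2x2 1x2 0x15","2.4 1.6 0.8 0x15"):
        o=[]
        for J,k in((r.x[0],r.x[1]),(1.1,r.x[1]),(r.x[0],r.x[1]-.1)):
            T,TH,W=sim("3.2x%d %s"%(n,tail),.03*J,k,np.radians(970),1.95,14.8); o.append((round(float(np.degrees(TH[-1])),1)))
        print(n,tail,o,W[-1])
E
python3 plan.py; python3 - <<'E'
import sys; sys.path.insert(0,'.')
from fit import *; T,TH,W=sim(LOG,.03,.94,-1.39); print(W[-1],np.degrees(TH[-1]))
E
```

```text
11:LOG="0.4 0.6 0.8x8 P 0.8 1.2 1.6 2 2.4 2.8 3.2x4 P P 3.2x10 P P 3.2x20 P 3.2x10 P 3.2x20 P 3.2x30 P"
[ 0.96982933  0.95773593 -1.38299656] [ 0.5  0.5 -1.  -1.5  1.2  1.5 -1.  -0.9  0.7 -0.1 -0. ]
1 0x15 [1031.9, 1038.7, 1033.8] 0.0
1 2x2 0x15 [1046.4, 1053.2, 1048.7] 0.0
1 2x2 1x2 0x15 [1053.4, 1060.2, 1055.8] 0.0
1 2.4 1.6 0.8 0x15 [1049.3, 1056.1, 1051.6] 0.0
2 0x15 [1043.7, 1050.5, 1045.8] 0.0
2 2x2 0x15 [1058.2, 1065.0, 1060.7] 0.0
2 2x2 1x2 0x15 [1065.2, 1072.0, 1067.9] 0.0
2 2.4 1.6 0.8 0x15 [1061.1, 1067.9, 1063.6] 0.0
3 0x15 [1055.5, 1062.2, 1057.9] 0.0
3 2x2 0x15 [1070.0, 1076.8, 1072.7] 0.0
3 2x2 1x2 0x15 [1077.0, 1083.8, 1079.9] 0.0
3 2.4 1.6 0.8 0x15 [1072.9, 1079.7, 1075.7] 0.0
4 0x15 [1067.3, 1074.0, 1069.9] 0.0
4 2x2 0x15 [1081.8, 1088.6, 1084.8] 0.0
4 2x2 1x2 0x15 [1088.8, 1095.6, 1092.0] 0.0
4 2.4 1.6 0.8 0x15 [1084.7, 1091.5, 1087.8] 0.0
1.9255878862219167 972.4616360191005
```

```bash
python3 gen.py 31.542 3.2x3 2x2 1x2
```

```text
[-0.045, 0.153, 0, 0, 0, 0, -0.136, 0.284, 0, 0, 0, 0, -0.263, 0.38, 0, 0, 0, 0, -0.356, 0.417, 0, 0, 0, 0, -0.454, 0.435, 0, 0, 0, 0, -0.504, 0.437, 0, 0, 0, 0, -0.554, 0.434, 0, 0, 0, 0] -> phi 33.102
```

>>> step_arm(steps=[-0.045,0.153,0,0,0,0,-0.136,0.284,0,0,0,0,-0.263,0.38,0,0,0,0,-0.356,0.417,0,0,0,0,-0.454,0.435,0,0,0,0,-0.504,0.437,0,0,0,0,-0.554,0.434,0,0,0,0])

```text
time_s: 15.5
tcp_pos: [0.5426, 0.1663, 0.1616]
eef_rot: [-0.001, 0.994, 0.114, -0.0]
contact_force: [-0.2, 4.8, 1.1]
gripper_width: 0.308
finger_force: 30.0
```

```bash
python3 snap.py scene scene; python3 - <<'E'
from fit import *
T,TH,W=sim("3.2x3 2x2 1x2 P P 0x15",.0295,.957,np.radians(970),1.93,14.8)
for t in(15.5,15.55,15.6): print(t,np.degrees(np.interp(t,T,TH)),np.interp(t,T,W))
print(np.degrees(TH[-1]))
E
```

```text
scene t 15.5 crank 1.694 r 0.0603 F [-0.2  4.8  1.1] [(np.float64(-36.8), 0.138, 0.03, 97)]
scene t 15.55 crank 1.705 r 0.0603 F [-1.2  5.8  2.1] [(np.float64(-32.9), 0.138, 0.03, 101)]
15.5 1043.4381101275399 1.4471463633443307
15.55 1047.400527597067 1.3264064679840908
15.6 1051.0279199032047 1.212824087700852
1076.9109285610443
```

```bash
python3 - <<'E'
from fit import *
for s in("0x15","1x2 0x15","1x3 0x15","1.2x3 0x15","1.2 1.2 0.8 0.6 0x15","1x4 0x15"):
    T,TH,W=sim(s,.0295,.957,np.radians(1050.8),1.21,15.6); print(s,np.degrees(TH[-1]),T[np.nonzero(W)[0][-1]])
E
python3 gen.py 33.102 1.2 1.2 0.8 0.6; python3 gen.py 33.102 1x3 0x5
```

```text
0x15 1076.5941555251945 16.51250000000018
1x2 0x15 1082.808754682303 16.61000000000023
1x3 0x15 1085.761557676443 16.66500000000026
1.2x3 0x15 1087.7011779492111 16.692500000000273
1.2 1.2 0.8 0.6 0x15 1088.1861172502638 16.70500000000028
1x4 0x15 1088.6124069450498 16.722500000000288
[-0.059, -0.01, 0, 0, 0, 0, -0.116, -0.028, 0, 0, 0, 0, -0.153, -0.043, 0, 0, 0, 0, -0.18, -0.057, 0, 0, 0, 0] -> phi 33.482
[-0.049, -0.008, 0, 0, 0, 0, -0.098, -0.021, 0, 0, 0, 0, -0.144, -0.039, 0, 0, 0, 0, -0.144, -0.039, 0, 0, 0, 0, -0.144, -0.039, 0, 0, 0, 0, -0.144, -0.039, 0, 0, 0, 0, -0.144, -0.039, 0, 0, 0, 0, -0.144, -0.039, 0, 0, 0, 0] -> phi 33.402
```

Executing the 1.2, 1.2, 0.8, 0.6 tail, then holding (predicted stop 1088.2°, target about 1089.4°).

>>> step_arm(steps=[-0.059,-0.01,0,0,0,0,-0.116,-0.028,0,0,0,0,-0.153,-0.043,0,0,0,0,-0.18,-0.057,0,0,0,0,-0.18,-0.057,0,0,0,0,-0.18,-0.057,0,0,0,0,-0.18,-0.057,0,0,0,0,-0.18,-0.057,0,0,0,0,-0.18,-0.057,0,0,0,0,-0.18,-0.057,0,0,0,0])

```text
time_s: 16.6
tcp_pos: [0.5213, 0.1591, 0.1615]
eef_rot: [-0.0, 0.994, 0.113, -0.001]
contact_force: [-3.5, 4.9, 3.2]
gripper_width: 0.304
finger_force: 30.0
```

>>> step_arm(steps=[0,0,0,0,0,0,0,0,0,0,0,0,0,0,0,0,0,0,0,0,0,0,0,0,0,0,0,0,0,0])

```text
time_s: 17.1
tcp_pos: [0.5213, 0.1591, 0.1615]
eef_rot: [-0.001, 0.994, 0.113, -0.001]
contact_force: [-1.6, 4.8, 2.7]
gripper_width: 0.304
finger_force: 30.0
```

```bash
python3 snap.py scene wrist; python3 - <<'E'
import glob
from h import *
w=cv2.imread(sorted(glob.glob("pics/wrist_17*.png"))[-1]);s=cv2.imread(sorted(glob.glob("pics/scene_17*.png"))[-1])
cv2.imwrite("pics/m2.png",np.hstack([cv2.resize(w,(400,300)),cv2.resize(s[200:320,300:460],(400,300),interpolation=2)]))
E
```

```text
scene t 17.1 crank 2.07 r 0.0599 F [-1.6  4.8  2.7] [(np.float64(9.2), 0.139, 0.033, 113)]
wrist t 17.15 crank 2.069 r 0.0599 F [-2.5  4.2  3.2] []
```

View pics/m2.png

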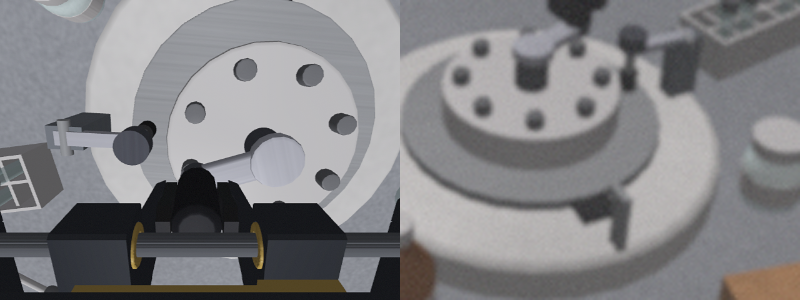

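The wrist view shows the handle still in the jaws. In the scene crop the tab, at about (595,207), sits at the pointer's foot (618,215) and is partly hidden by the post. I'll let go and check from above.

>>> step_arm(steps=[0,0,0,0,0,0,0,0,0,0,0,0,0,0,0,0,0,0,0,0,0,0,0,0,0,0,0,0,0,0,0,0,0,0,0,0,0,0,0,0,0,0,0,0,0,0,0,0], fingers=1)

```text
time_s: 18.0
tcp_pos: [0.522, 0.1591, 0.1615]
eef_rot: [0.0, 0.994, 0.114, 0.0]
contact_force: [-0.0, 0.1, -0.1]
gripper_width: 0.99
finger_force: 0.0
```

>>> step_arm(steps=[0,0,0.35,0,0,0,0,0,0.7,0,0,0,0,0,0.9,0,0,0,0,0,0.9,0,0,0])

```text
time_s: 18.4
tcp_pos: [0.5243, 0.1594, 0.2741]
eef_rot: [0.0, 0.994, 0.114, 0.004]
contact_force: [0.3, -0.3, -0.3]
gripper_width: 0.998
finger_force: 0.0
```

>>> step_arm(steps=[0.3,-0.15,0,0,0,0,0.6,-0.3,0,0,0,0,0.6,-0.3,0,0,0,0,0.6,-0.3,0,0,0,0])

```text
time_s: 18.8
tcp_pos: [0.5934, 0.1227, 0.2673]
eef_rot: [-0.0, 0.994, 0.113, -0.002]
contact_force: [0.1, 1.4, -0.4]
gripper_width: 1.001
finger_force: 0.0
```

```bash
python3 snap.py wrist scene; python3 - <<'E'
import glob,json
from h import *
f=sorted(glob.glob("pics/wrist_*.png"),key=lambda s:float(s[11:-4]))[-1];w=cv2.imread(f)
c=json.load(open(f[:-3]+"json"));c["pose"]=np.array(c["pose"])
P=c["pose"];p=np.array([.698,.131,.056]);q=P[:3,:3].T@(p-P[:3,3]);fl=240/np.tan(np.radians(c["fovy"]/2));u,v=fl*q[0]/q[2]+c["cx"],fl*q[1]/q[2]+c["cy"]
print(f,u,v,P[:3,3]); cv2.imwrite("pics/m3.png",w)
E
```

```text
wrist t 18.8 crank 0.357 r 0.0463 F [ 0.1  1.4 -0.4] [(np.float64(8.4), 0.141, 0.035, 1281)]
scene t 18.85 crank 0.37 r 0.0461 F [0.3 0.8 0.2] [(np.float64(9.1), 0.139, 0.033, 113)]
pics/wrist_18.80.png 332.87712513364335 85.39887729628776 [0.6708 0.14   0.4044]
```

View pics/m3.png

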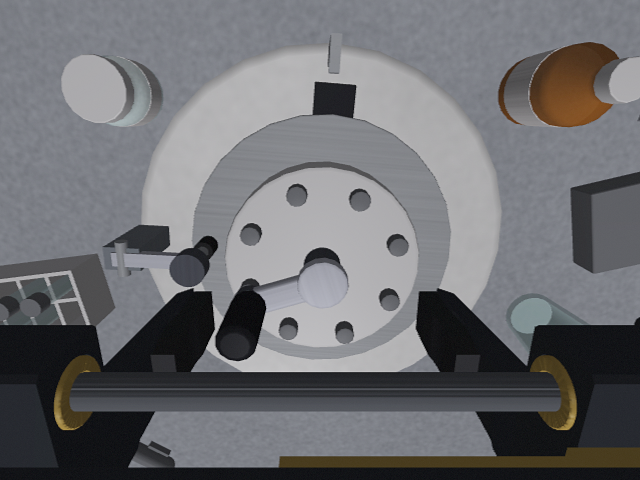

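The tab spans columns 313–357 (centre 335), and the pointer's foot is at about column 335. It's aligned within a couple of mm, the handle is free and the arm is clear, so I'm handing in.

```bash
python3 -c "
from station import env
print(env.finish_job())"
```

```text
the job is handed in; nothing more can be done
None
```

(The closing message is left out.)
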